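# Spread washed nuts over the drying tray

### The arm

A 6-joint arm with a two-finger parallel gripper is mounted at the origin on a cart in front of the work surface, level with it; the furniture and walls round the work are solid. World frame = base frame: x ahead of the robot, y to its left, z up, the work surface at z = 0. Lengths are in m, angles in rad, forces in N, time in s.
With the tool pointing down it reaches from about 0.225 to 0.875 m from the base axis. Payload 3.4 kg.
Tool frame: the origin (TCP) lies at the very end of the fingers, on their centre line; the grasp point (between the pads) lies 19 mm behind it; z points along the fingers, y is the direction in which the jaws open and shut (so a half turn about z gives the same grasp; the last joint's range is limited). The gripper opens to 85 mm and grips with 20 to 120 N. Pads are 22 mm wide; open, the fingers measure 114 mm over their backs; the gripper's body (76 mm by 85 mm) begins 54 mm behind the grasp point. The pads swing forward as they close: fully open they stand 13 mm farther back than shut.
Start: joints at [1.177, 0.276, 1.505, -0, 1.361, -0.121], TCP at [0.155, 0.554, 0.231] pointing down, gripper open.
Joint ranges: [-2.89, 2.89], [-0.75, 2.08], [0.22, 2.7], [-1.18, 4.32], [0.11, 2.71], [-2.7, 2.7]. Speed limits (rad/s): [2.57, 2.57, 3.14, 3.14, 3.14, 3.14].

### API

Orientations are given as a unit quaternion [w, x, y, z].
In Python, from rig import manip, viewer, job gives the robot as it stands.
- The arm moves only by the shell command python3 -m crank 'ROWS' [OPENING] [FORCE]. ROWS is JSON, a list of rows, each a list of 6 numbers: the shift along the tool's x, y, z in m, then the turn, a rotation vector about the tool's x, y, z in degrees. In form: [[dx, dy, dz, rx, ry, rz], ...]. A call has 1 to 20 rows; each row is the pose to reach, as a shift and turn from the pose measured when the call began, along the tool's axes at that moment; what a row does not reach only later rows make up. A row lasts 1/8 s, in which the tool goes at most 62.5 mm and 10.7 degrees, less where a joint would pass 70% of its speed; a pose out of reach is approached as far as the arm can. A call with a gripper value outside its range is refused whole. OPENING is the opening, from 0 (shut) to 1 (fully open), set as the call begins (- or left out, the last holds). The fingers move at their own pace and stop on an object; FORCE is the grip in N (left out, the last holds). Time passes only in rows, so rows that repeat a pose let the fingers close. It gives the time, the measured TCP pose, the force and the opening at its end, in the units of the state.
- manip.get_state(): the state, without advancing time (a new reading comes with each control period).
- viewer.get_image(name): name is "scene" or "top" or "wrist"; returns a dict with "frame" (420x560x3 uint8, blue, green, red), "range_z" (420x560 float32, m along the optical axis (not along the pixel's ray), 0 where there is no reading), "intrinsics" (3x3 intrinsics, pixels), "world_from_camera" (4x4, takes a point from camera to world coordinates); the wrist camera has in their place "mount" (4x4, takes a point from camera to tool coordinates, whose origin is the TCP and whose axes are the flange's). Camera axes: x right, y up, looking along -z (the intrinsics and any distortion apply to the point x, -y, -z); pixel columns grow to the right and rows downward; lengths in m; the calibration is good to about 2 mm. A picture is of the moment at which its call begins: read the wrist's pose just before it.
- job.sign_off(): hands the job in, once; it reports no verdict.
The state is a dict: "clock": time; "qpos": joint angles; "qd": joint speeds; "effort": joint torques, N m; "position": TCP position; "ee_rot": TCP orientation; "contact_force": force on the tool from outside, world axes, zero at the start; "moment": the same for the moment, N m; "width": finger opening in m.
Only numpy, scipy, OpenCV 4.12 (cv2) and the standard library are available. Lean on these libraries where they do the work, as an engineer would, in place of code of your own. Each camera call takes 0.05 s, during which the arm holds its last target. There are 200 camera calls.

### The job

Pull the slide gate of the metal scoop fully up while the scoop stands on the bench, then take the scoop by its wooden handle, carry it level to the white enamelled drying tray and shake all eight washed nuts out over the tray, spread evenly along its length so that at least two lie in each of its three bays. Keep the mouth within about a hand's breadth (10 cm) of the tray so that the nuts do not crash down, do not knock the scoop against the enamel, and leave the other things alone. Then stand the empty scoop upright on the bench beside the tray and let go of it.

Things in the scene. Friction and masses are not known exactly. Their poses are not given: they have to be found in the camera images.
- scoop: Open-topped hand scoop of bare sheet metal: straight channel 119 x 60 x 40 mm high (inside 54 wide, floor and walls 3 mm), dark wooden bar handle across it on two straps, 81 mm high overall, 0.22 kg, loose. Origin: centre of underside. -x end: mouth (closed by the gate); +x: closed rear; z up. Nuts slide out when it is tipped mouth-down some 25 to 37 degrees, earlier if shaken.
- scoop_handle (a point): Grip point amid the handle, 6 mm behind (+x) and 71 mm above the scoop's origin, axes as the scoop. The handle is a wooden bar across the channel (along y), 18 thick (x) x 20 mm high, 61 to 81 mm above the underside, 60 long between two upright straps 14 wide at y = -31 and +31 mm; before and behind it is free.
- scoop_mouth (a point): Middle of the lower lip of the scoop's mouth, 60 mm in front of (-x) and 3 mm above the scoop's origin, on the channel's floor; the mouth is 54 mm wide.
- gate (a joint): Slide gate in front of the mouth, m: 0 = down (shut), 0.024 = fully up; friction (0.8 N) keeps it where it is left. Nuts pass from about 0.015 up.
- gate_tab (a point): Centre of the black tab on top of the gate, 13 (x) x 26 (y) x 24 mm high; with the gate shut it is 65 mm in front of (-x) and 64 mm above the scoop's origin; it rises with the gate along the scoop's z.
- tray: White enamelled drying tray with a dark edge, 160 (x) x 248 (y) x 22 mm high, floor 3 mm thick, fixed on the bench. Origin: centre of the underside; y runs along its length. Two bars 6 mm wide and 10 mm high at y = -40.5 and +40.5 mm divide it into three equal bays; short low ribs 2 mm high run lengthwise in the bays.
- nut1: Steel hex nut, 22 mm across flats, 25 mm across corners, 12 mm thick, 25 g; one of eight in a single layer, two abreast, in the scoop. Origin: centre of its lower face.
- nut2: Hex nut like nut1.
- nut3: Hex nut like nut1.
- nut4: Hex nut like nut1.
- nut5: Hex nut like nut1.
- nut6: Hex nut like nut1.
- nut7: Hex nut like nut1.
- nut8: Hex nut like nut1.
- pliers: Red-handled pliers, 52x176x18 mm, lying to the right in front of the orange incubator; a bystander, loose. Origin: centre of its underside.
- screwdriver_red: Red screwdriver, 195 mm long, lying at the bench's front edge; a bystander, loose. Origin: centre of its underside.
- salve_tin: Round tin, 62 mm wide, 35 mm high, behind the scoop and the tray; a bystander, loose. Origin: centre of its underside.

How it is judged:
On the way, in this order (a step that is already met when the one before it is completed fails the run):
1. the gate is pulled up (at least 18 mm) while the scoop stands upright on the bench (value of joint gate above 0.018 m and angle between scoop's own z axis and vertical below 0.12 rad and height (world z) of scoop below 0.012 m), for 0.2 s.
2. the scoop is held over the tray and tipped mouth-down (x of scoop_mouth in the frame of tray between -0.08 and 0.08 m and y of scoop_mouth in the frame of tray between -0.124 and 0.124 m and angle between scoop's own z axis and vertical above 0.3 rad and height (world z) of scoop_mouth above 0.02 m), for 0.1 s.
At the end, for the whole second after the job is handed in: All eight nuts rest inside the tray (under 35 mm above its underside), at least two in each of the three bays (split at y = -40.5 and +40.5 mm); the scoop stands upright (within 0.1 rad) and at rest on the bench itself (underside within 4 mm of it) (x of nut1 in the frame of tray between -0.077 and 0.077 m and y of nut1 in the frame of tray between -0.121 and 0.121 m and z of nut1 in the frame of tray between 0 and 0.035 m and x of nut2 in the frame of tray between -0.077 and 0.077 m and y of nut2 in the frame of tray between -0.121 and 0.121 m and z of nut2 in the frame of tray between 0 and 0.035 m and x of nut3 in the frame of tray between -0.077 and 0.077 m and y of nut3 in the frame of tray between -0.121 and 0.121 m and z of nut3 in the frame of tray between 0 and 0.035 m and x of nut4 in the frame of tray between -0.077 and 0.077 m and y of nut4 in the frame of tray between -0.121 and 0.121 m and z of nut4 in the frame of tray between 0 and 0.035 m and x of nut5 in the frame of tray between -0.077 and 0.077 m and y of nut5 in the frame of tray between -0.121 and 0.121 m and z of nut5 in the frame of tray between 0 and 0.035 m and x of nut6 in the frame of tray between -0.077 and 0.077 m and y of nut6 in the frame of tray between -0.121 and 0.121 m and z of nut6 in the frame of tray between 0 and 0.035 m and x of nut7 in the frame of tray between -0.077 and 0.077 m and y of nut7 in the frame of tray between -0.121 and 0.121 m and z of nut7 in the frame of tray between 0 and 0.035 m and x of nut8 in the frame of tray between -0.077 and 0.077 m and y of nut8 in the frame of tray between -0.121 and 0.121 m and z of nut8 in the frame of tray between 0 and 0.035 m and y of any of nut2, nut3, nut4, nut5, nut6, nut7, nut8 in the frame of tray below -0.0405 m and y of any of nut1, nut3, nut4, nut5, nut6, nut7, nut8 in the frame of tray below -0.0405 m and y of any of nut1, nut2, nut4, nut5, nut6, nut7, nut8 in the frame of tray below -0.0405 m and y of any of nut1, nut2, nut3, nut5, nut6, nut7, nut8 in the frame of tray below -0.0405 m and y of any of nut1, nut2, nut3, nut4, nut6, nut7, nut8 in the frame of tray below -0.0405 m and y of any of nut1, nut2, nut3, nut4, nut5, nut7, nut8 in the frame of tray below -0.0405 m and y of any of nut1, nut2, nut3, nut4, nut5, nut6, nut8 in the frame of tray below -0.0405 m and y of any of nut1, nut2, nut3, nut4, nut5, nut6, nut7 in the frame of tray below -0.0405 m and (y of nut2 in the frame of tray between -0.0405 and 0.0405 m or y of nut3 in the frame of tray between -0.0405 and 0.0405 m or y of nut4 in the frame of tray between -0.0405 and 0.0405 m or y of nut5 in the frame of tray between -0.0405 and 0.0405 m or y of nut6 in the frame of tray between -0.0405 and 0.0405 m or y of nut7 in the frame of tray between -0.0405 and 0.0405 m or y of nut8 in the frame of tray between -0.0405 and 0.0405 m) and (y of nut1 in the frame of tray between -0.0405 and 0.0405 m or y of nut3 in the frame of tray between -0.0405 and 0.0405 m or y of nut4 in the frame of tray between -0.0405 and 0.0405 m or y of nut5 in the frame of tray between -0.0405 and 0.0405 m or y of nut6 in the frame of tray between -0.0405 and 0.0405 m or y of nut7 in the frame of tray between -0.0405 and 0.0405 m or y of nut8 in the frame of tray between -0.0405 and 0.0405 m) and (y of nut1 in the frame of tray between -0.0405 and 0.0405 m or y of nut2 in the frame of tray between -0.0405 and 0.0405 m or y of nut4 in the frame of tray between -0.0405 and 0.0405 m or y of nut5 in the frame of tray between -0.0405 and 0.0405 m or y of nut6 in the frame of tray between -0.0405 and 0.0405 m or y of nut7 in the frame of tray between -0.0405 and 0.0405 m or y of nut8 in the frame of tray between -0.0405 and 0.0405 m) and (y of nut1 in the frame of tray between -0.0405 and 0.0405 m or y of nut2 in the frame of tray between -0.0405 and 0.0405 m or y of nut3 in the frame of tray between -0.0405 and 0.0405 m or y of nut5 in the frame of tray between -0.0405 and 0.0405 m or y of nut6 in the frame of tray between -0.0405 and 0.0405 m or y of nut7 in the frame of tray between -0.0405 and 0.0405 m or y of nut8 in the frame of tray between -0.0405 and 0.0405 m) and (y of nut1 in the frame of tray between -0.0405 and 0.0405 m or y of nut2 in the frame of tray between -0.0405 and 0.0405 m or y of nut3 in the frame of tray between -0.0405 and 0.0405 m or y of nut4 in the frame of tray between -0.0405 and 0.0405 m or y of nut6 in the frame of tray between -0.0405 and 0.0405 m or y of nut7 in the frame of tray between -0.0405 and 0.0405 m or y of nut8 in the frame of tray between -0.0405 and 0.0405 m) and (y of nut1 in the frame of tray between -0.0405 and 0.0405 m or y of nut2 in the frame of tray between -0.0405 and 0.0405 m or y of nut3 in the frame of tray between -0.0405 and 0.0405 m or y of nut4 in the frame of tray between -0.0405 and 0.0405 m or y of nut5 in the frame of tray between -0.0405 and 0.0405 m or y of nut7 in the frame of tray between -0.0405 and 0.0405 m or y of nut8 in the frame of tray between -0.0405 and 0.0405 m) and (y of nut1 in the frame of tray between -0.0405 and 0.0405 m or y of nut2 in the frame of tray between -0.0405 and 0.0405 m or y of nut3 in the frame of tray between -0.0405 and 0.0405 m or y of nut4 in the frame of tray between -0.0405 and 0.0405 m or y of nut5 in the frame of tray between -0.0405 and 0.0405 m or y of nut6 in the frame of tray between -0.0405 and 0.0405 m or y of nut8 in the frame of tray between -0.0405 and 0.0405 m) and (y of nut1 in the frame of tray between -0.0405 and 0.0405 m or y of nut2 in the frame of tray between -0.0405 and 0.0405 m or y of nut3 in the frame of tray between -0.0405 and 0.0405 m or y of nut4 in the frame of tray between -0.0405 and 0.0405 m or y of nut5 in the frame of tray between -0.0405 and 0.0405 m or y of nut6 in the frame of tray between -0.0405 and 0.0405 m or y of nut7 in the frame of tray between -0.0405 and 0.0405 m) and y of any of nut2, nut3, nut4, nut5, nut6, nut7, nut8 in the frame of tray above 0.0405 m and y of any of nut1, nut3, nut4, nut5, nut6, nut7, nut8 in the frame of tray above 0.0405 m and y of any of nut1, nut2, nut4, nut5, nut6, nut7, nut8 in the frame of tray above 0.0405 m and y of any of nut1, nut2, nut3, nut5, nut6, nut7, nut8 in the frame of tray above 0.0405 m and y of any of nut1, nut2, nut3, nut4, nut6, nut7, nut8 in the frame of tray above 0.0405 m and y of any of nut1, nut2, nut3, nut4, nut5, nut7, nut8 in the frame of tray above 0.0405 m and y of any of nut1, nut2, nut3, nut4, nut5, nut6, nut8 in the frame of tray above 0.0405 m and y of any of nut1, nut2, nut3, nut4, nut5, nut6, nut7 in the frame of tray above 0.0405 m and linear speed of each of nut1, nut2, nut3, nut4, nut5, nut6, nut7, nut8 below 0.03 m/s and angle between scoop's own z axis and vertical below 0.1 rad and height (world z) of scoop between -0.004 and 0.0045 m and linear speed of scoop below 0.02 m/s); the robot touches nothing.
It fails at once if a nut falls or is flung at more than 1.8 m/s (a fall of some 16 cm) (linear speed of any of nut1, nut2, nut3, nut4, nut5, nut6, nut7, nut8 above 1.8 m/s).
It fails at once if the scoop or its gate knocks on the enamelled tray with more than 5 N (contact force between scoop and tray above 5 N).
It fails at once if a bystander is moved by more than 3 cm (distance of any of pliers, screwdriver_red, salve_tin from where it was at the start of the episode above 0.03 m).
It also fails if it takes over 64 s, if anything falls off the work surface, if the arm or the gripper's body presses on something with over 40 N, if the wrist force passes 120 N, or if a joint passes its speed limit or range.

## Working session

There is one attempt and no reset: what is moved stays moved. The work goes in short steps, Python scripts to look and compute and a shell command to move; the robot and the scene stay as the last step left them, time stands still between calls to the robot, and variables do not carry over. Pictures are saved under pics/ and viewed, about 8 in all and at most 12, crops included, and the job is handed in when it is done.

```bash
mkdir -p pics; ls
python3 - <<'E'
from rig import manip, viewer
import cv2,numpy as np
s=manip.get_state();print({k:np.round(v,3).tolist() for k,v in s.items()})
for n in("top","scene"):
    d=viewer.get_image(n);cv2.imwrite(f"pics/{n}0.png",d["frame"]);np.savez(f"{n}0.npz",**d)
E
```

```text
pics
{'clock': 0.0, 'qpos': [1.177, 0.277, 1.506, -0.0, 1.361, -0.121], 'qd': [-0.001, 0.0, -0.001, 0.0, 0.0, -0.002], 'effort': [0.001, -41.677, -24.581, 0.0, 0.011, 0.0], 'position': [0.155, 0.553, 0.23], 'ee_rot': [-0.0, 0.136, 0.991, -0.001], 'contact_force': [0.302, -0.67, 0.251], 'moment': [-0.0, 0.006, 0.002], 'width': 0.085}
```

View pics/top0.png

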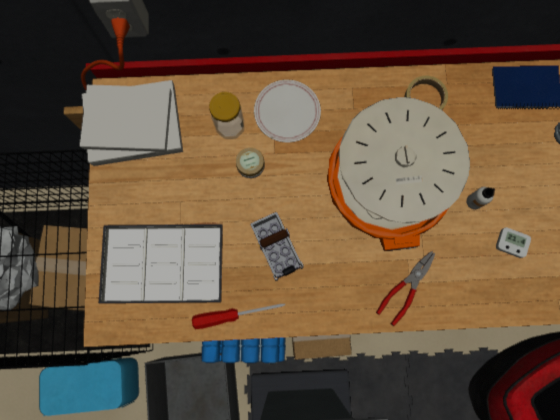

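View pics/scene0.png

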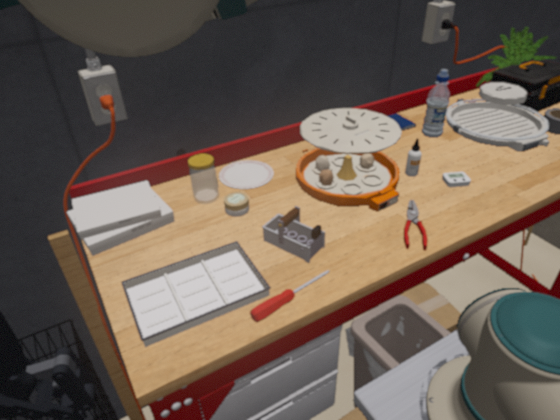

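```bash
cat > h.py <<'E'
import numpy as np,cv2
from scipy.spatial.transform import Rotation as R
def px2w(d,u,v,z=None,T=None):
    K=d["intrinsics"];T=d["world_from_camera"] if T is None else T
    r=np.array([(u-K[0,2])/K[0,0],-(v-K[1,2])/K[1,1],-1.])
    if z is None: c=r*np.median(d["range_z"][int(v)-1:int(v)+2,int(u)-1:int(u)+2]); return T[:3,:3]@c+T[:3,3]
    w=T[:3,:3]@r; return T[:3,3]+w*(z-T[2,3])/w[2]
def w2px(d,p,T=None):
    K=d["intrinsics"];T=d["world_from_camera"] if T is None else T
    c=T[:3,:3].T@(np.asarray(p)-T[:3,3]); return K[0,2]-K[0,0]*c[0]/c[2],K[1,2]+K[1,1]*c[1]/c[2]
E
python3 - <<'E'
from h import *
d=np.load("top0.npz");print(d["world_from_camera"].round(3),d["intrinsics"])
for n,u,v in[("tab",289,270),("handle",273,239),("traymid",162,264),("tray UL",104,227),("UR",221,227),("LL",101,301),("LR",221,301),("tin",250,161),("scr",210,320),("bench",180,200)]:
    print(n,px2w(d,u,v).round(3))
f=d["frame"];c=cv2.resize(f[205:290,235:315],None,fx=7,fy=7,interpolation=cv2.INTER_CUBIC);cv2.imwrite("pics/c0.png",c)
E
```

```text
[[-0.046  0.978 -0.201  0.351]
 [-0.999 -0.045  0.011  0.035]
 [ 0.002  0.201  0.98   1.095]
 [ 0.     0.     0.     1.   ]] [[513.13318644   0.         288.36124391]
 [  0.         513.13318644 215.90379788]
 [  0.           0.           1.        ]]
tab [0.45  0.028 0.078]
handle [0.513 0.057 0.082]
traymid [0.483 0.297 0.004]
tray UL [0.565 0.415 0.025]
UR [0.553 0.167 0.024]
LL [0.41  0.417 0.025]
LR [0.399 0.173 0.001]
tin [0.693 0.1   0.035]
scr [0.361 0.193 0.026]
bench [0.622 0.259 0.   ]
```

View pics/c0.png

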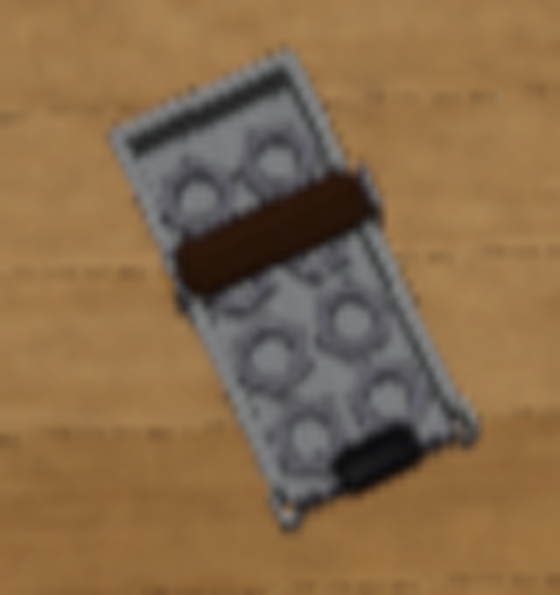

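Run:
```python
from h import *
d=np.load("top0.npz")
P={}
for n,u,v,z in[("rearL",118,137,.04),("rearR",288,55,.04),("mouL",288,515,.04),("mouR",468,430,.04),("handleL",187,272,.081),("handleR",367,195,.081),("tab",376,456,.076)]:
    U,V=235+(u+.5)/7-.5,205+(v+.5)/7-.5
    P[n]=px2w(d,U,V,z);print(n,P[n].round(4),px2w(d,U,V)[2].round(3))
h=(P["handleL"]+P["handleR"])/2;t=P["tab"]
r=(P["rearL"]+P["rearR"])/2;m=(P["mouL"]+P["mouR"])/2
x=(r-m);print("len",np.linalg.norm(x),np.degrees(np.arctan2(x[1],x[0])), "h-t",np.linalg.norm((h-t)[:2]),np.degrees(np.arctan2(*(h-t)[1::-1])))
w=P["handleL"]-P["handleR"];print(np.linalg.norm(w),np.degrees(np.arctan2(-w[0],w[1])))
# dense tray rim estimate from depth: points with z 15..30mm in tray zone
K=d["intrinsics"];T=d["world_from_camera"];v,u=np.mgrid[0:420,0:560];Z=d["range_z"]
W=np.stack([(u-K[0,2])/K[0,0]*Z,-(v-K[1,2])/K[1,1]*Z,-Z],-1)@T[:3,:3].T+T[:3,3]
s=(W[...,0]>.38)&(W[...,0]<.59)&(W[...,1]>.14)&(W[...,1]<.44)&(W[...,2]>.014)&(W[...,2]<.03)&(u<235)&(v<308)
print(s.sum(),cv2.minAreaRect(W[s][:,:2].astype(np.float32)))
b=(u>235)&(u<310)&(v>205)&(v<290)
for lo,hi in[(.03,.05),(.05,.065),(.065,.09)]:
    q=W[b&(W[...,2]>lo)&(W[...,2]<hi)];print(lo,len(q),cv2.minAreaRect(q[:,:2].astype(np.float32)))
```

```text
rearL [0.5535 0.1015 0.04  ] 0.041
rearR [0.5761 0.0497 0.04  ] 0.042
mouL [0.4387 0.0554 0.04  ] 0.041
mouR [0.4611 0.0015 0.04  ] 0.035
handleL [0.5055 0.0805 0.081 ] 0.08
handleR [0.5254 0.0282 0.081 ] 0.079
tab [0.4512 0.0291 0.076 ] 0.077
len 0.12420257555238354 22.29779154564365 h-t 0.06908411105408978 21.457770605107072
0.05592334111849587 20.806093929675857
1207 ((0.48426175117492676, 0.29388123750686646), (0.25411707162857056, 0.16450798511505127), 87.34231567382812)
0.03 351 ((0.5081836581230164, 0.052763283252716064), (0.12891975045204163, 0.0643758475780487), 23.003665924072266)
0.05 9 ((0.47954198718070984, 0.0385584831237793), (0.07204736024141312, 0.06274563074111938), 24.992950439453125)
0.065 379 ((0.4856981337070465, 0.0430632010102272), (0.08653547614812851, 0.06748034060001373), 21.82386589050293)
```

```bash
cat >> h.py <<'E'
def plan(x,y,z,yaw,tilt=0,s=None):
    """rows numbers to TCP at xyz, tool y at yaw deg, then turned by tilt deg about tool x"""
    from rig import manip
    s=s or manip.get_state()
    R0=R.from_quat(np.roll(s["ee_rot"],-1));a=np.radians(yaw);c,q=np.cos(a),np.sin(a)
    R1=R.from_matrix(np.array([[-q,c,0],[c,q,0],[0,0,-1.]]))*R.from_rotvec([tilt,0,0],degrees=True)
    dp=R0.inv().apply(np.array([x,y,z])-s["position"]);rv=(R0.inv()*R1).as_rotvec(degrees=True)
    print("row",np.r_[dp.round(4),rv.round(2)].tolist(),"|",np.linalg.norm(dp).round(3),np.linalg.norm(rv).round(1))
def grab(name,fn):
    from rig import manip,viewer
    s=manip.get_state();d=viewer.get_image(name)
    if "mount" in d:
        T=np.eye(4);T[:3,:3]=R.from_quat(np.roll(s["ee_rot"],-1)).as_matrix();T[:3,3]=s["position"];d["world_from_camera"]=T@d["mount"]
    np.savez(fn+".npz",**d);cv2.imwrite(f"pics/{fn}.png",d["frame"]);return d
E
python3 -c "
from h import *
plan(.4505,.0285,.17,22)"
```

```text
row [-0.4262, -0.4256, 0.0611, -0.09, 0.03, 52.37] | 0.605 52.4
```

```bash
python3 -m crank '[[-0.04,-0.04,0,0,0,5],[-0.08,-0.08,0,0,0,10],[-0.12,-0.12,0,0,0,15],[-0.16,-0.16,0,0,0,20],[-0.2,-0.2,0,0,0,25],[-0.24,-0.24,0.01,0,0,30],[-0.28,-0.28,0.02,0,0,35],[-0.32,-0.32,0.03,0,0,40],[-0.36,-0.36,0.04,0,0,45],[-0.395,-0.395,0.05,0,0,49],[-0.426,-0.4255,0.061,0,0,52.4],[-0.426,-0.4255,0.061,0,0,52.4],[-0.426,-0.4255,0.061,0,0,52.4]]' 0.5 30
python3 -c "
from h import *
d=grab('wrist','w1');s=0
T=d['world_from_camera']
for n,p in dict(tab=(.4505,.0285,.076),handle=(.5155,.0544,.081),tip=(.4505,.0285,.17)).items(): print(n,np.round(w2px(d,p),1))"
```

```text
clock: 1.72
position: [0.4496, 0.029, 0.1698]
ee_rot: [-0.001, 0.56, 0.829, -0.001]
contact_force: [0.3, -0.6, 0.0]
width: 0.0426
tab [276.1 210.5]
handle [360.  212.6]
tip [276.4 259.7]
```

View pics/w1.png

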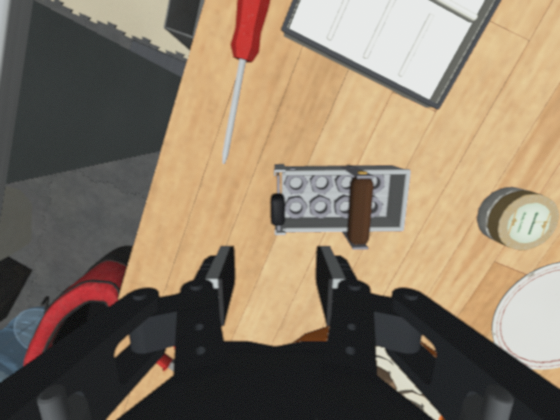

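```bash
python3 -m crank '[[0.001,0.002,0.04,0,0,0],[0.001,0.002,0.08,0,0,0],[0.001,0.002,0.11,0,0,0],[0.001,0.002,0.119,0,0,0],[0.001,0.002,0.119,0,0,0]]' && python3 -m crank '[[0,0,0,0,0,0],[0,0,0,0,0,0],[0,0,0,0,0,0],[0,0,0,0,0,0]]' 0 20
```

```text
clock: 2.4
position: [0.4508, 0.0316, 0.0513]
ee_rot: [-0.0, 0.559, 0.829, -0.001]
contact_force: [0.0, 0.1, 0.1]
width: 0.0431
clock: 2.9
position: [0.4514, 0.0317, 0.0525]
ee_rot: [0.0, 0.559, 0.829, -0.0]
contact_force: [-2.1, 1.0, 6.5]
width: 0.0126
```

```bash
python3 -m crank '[[0,0,-0.005,0,0,0],[0,0,-0.01,0,0,0],[0,0,-0.015,0,0,0],[0,0,-0.02,0,0,0],[0,0,-0.023,0,0,0],[0,0,-0.023,0,0,0],[0,0,-0.023,0,0,0]]'
python3 -c "
from h import *
d=grab('scene','s1');u,v=np.array(w2px(d,(.49,.045,.05)));u,v=int(u),int(v)
cv2.imwrite('pics/s1c.png',cv2.resize(d['frame'][v-50:v+50,u-60:u+60],None,fx=6,fy=6,interpolation=2))"
```

```text
clock: 3.78
position: [0.4513, 0.0317, 0.0756]
ee_rot: [0.0, 0.559, 0.829, -0.0]
contact_force: [-1.1, 0.4, 0.5]
width: 0.0123
```

View pics/s1c.png

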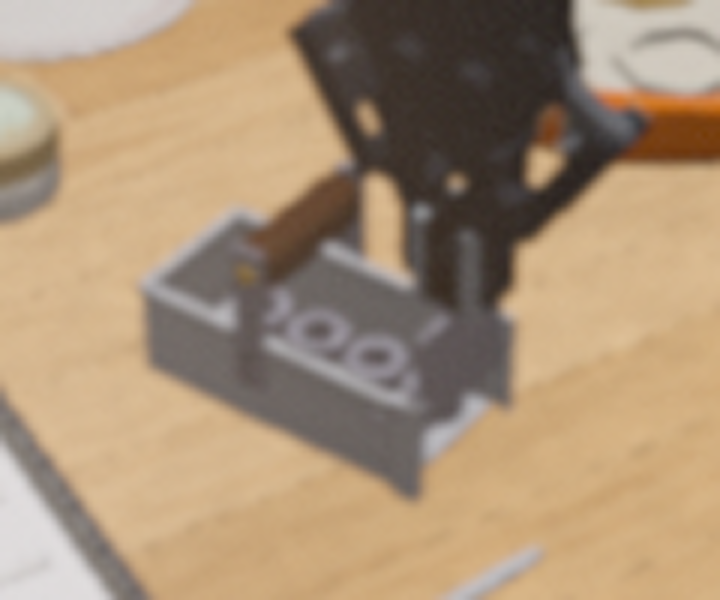

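```bash
python3 -m crank '[[0,0,0,0,0,0],[0,0,0,0,0,0],[0,0,0,0,0,0],[0,0,-0.02,0,0,0],[0,0,-0.045,0,0,0],[-0.001,0.025,-0.045,0,0,0],[-0.0015,0.055,-0.045,0,0,0],[-0.0015,0.0705,-0.045,0,0,0],[-0.0015,0.0705,-0.045,0,0,0]]' 0.5 && python3 -m crank '[[0,0,0.03,0,0,0],[0,0,0.055,0,0,0],[0,0,0.068,0,0,0],[0,0,0.068,0,0,0]]' && python3 -m crank '[[0,0,0,0,0,0],[0,0,0,0,0,0],[0,0,0,0,0,0],[0,0,0,0,0,0],[0,0,0,0,0,0]]' 0 90
```

```text
clock: 4.95
position: [0.5175, 0.057, 0.1201]
ee_rot: [0.0, 0.558, 0.83, -0.001]
contact_force: [0.7, 0.3, 0.0]
width: 0.0428
clock: 5.45
position: [0.5162, 0.0568, 0.0515]
ee_rot: [-0.001, 0.558, 0.83, -0.001]
contact_force: [-0.3, 0.9, 0.5]
width: 0.043
clock: 6.08
position: [0.517, 0.0568, 0.0526]
ee_rot: [-0.0, 0.558, 0.83, -0.001]
contact_force: [-0.5, -0.2, 5.8]
width: 0.0163
```

```bash
cat >> h.py <<'E'
TC=np.array([.484,.294]);TY=-2.7
def mouthplan(tx,ty,mz,tilt):
    """mouth at tray (tx,ty), height mz, scoop yaw = tray yaw, mouth-down by tilt deg"""
    a=np.radians(TY);c,q=np.cos(a),np.sin(a)
    m=np.array([TC[0]+c*tx-q*ty,TC[1]+q*tx+c*ty,mz])
    R1=R.from_matrix(np.array([[-q,c,0],[c,q,0],[0,0,-1.]]))*R.from_rotvec([-tilt,0,0],degrees=True)
    t=m-R1.apply([0,-.066,.0496]);print("mouth",m.round(3),"tcp",t.round(3));plan(*t,TY,-tilt)
E
python3 -c "
from h import *
mouthplan(.035,-.083,.09,0)"; python3 -m crank '[[0,0,-0.01,0,0,0],[0,0,-0.03,0,0,0],[0,0,-0.06,0,0,0],[0,0,-0.085,0,0,0],[0,0,-0.09,0,0,0],[0,0,-0.09,0,0,0]]'; python3 -c "
from h import *
mouthplan(.035,-.083,.09,0)"
```

```text
mouth [0.515 0.209 0.09 ] tcp [0.581 0.206 0.14 ]
row [0.1144, 0.1155, -0.0873, -0.07, 0.05, 24.82] | 0.185 24.8
clock: 6.82
position: [0.5165, 0.0569, 0.1421]
ee_rot: [-0.001, 0.558, 0.83, -0.001]
contact_force: [0.1, -0.5, -4.4]
width: 0.0165
mouth [0.515 0.209 0.09 ] tcp [0.581 0.206 0.14 ]
row [0.1142, 0.116, 0.0022, -0.12, 0.04, 24.83] | 0.163 24.8
```

```bash
python3 -m crank '[[0.008,0.008,0,0,0,2],[0.025,0.025,0,0,0,6],[0.045,0.045,0,0,0,11],[0.065,0.065,0,0,0,15],[0.085,0.085,0,0,0,19],[0.102,0.103,0,0,0,22.5],[0.112,0.113,0.002,0,0,24.5],[0.114,0.116,0.002,0,0,24.8],[0.114,0.116,0.002,0,0,24.8]]'
python3 -c "
from h import *
for t in (15,22): mouthplan(.035,-.083,.055,t)"
```

```text
clock: 7.95
position: [0.5803, 0.2057, 0.1386]
ee_rot: [-0.001, 0.723, 0.691, -0.002]
contact_force: [-0.6, -0.6, -4.0]
width: 0.0167
mouth [0.515 0.209 0.055] tcp [0.566 0.207 0.12 ]
row [0.0007, -0.0143, 0.0187, -15.25, 0.12, 0.08] | 0.024 15.2
mouth [0.515 0.209 0.055] tcp [0.558 0.207 0.126]
row [0.0007, -0.0227, 0.013, -22.25, 0.11, 0.09] | 0.026 22.2
```

```bash
python3 -m crank '[[0,-0.004,0.006,-4,0,0],[0.0005,-0.01,0.01,-9,0,0],[0.0005,-0.016,0.013,-15,0,0],[0.0005,-0.021,0.013,-20,0,0],[0.0005,-0.023,0.013,-22,0,0],[0.0005,-0.023,0.013,-22,0,0]]'
cat >> h.py <<'E'
def combo(fn):
    w=grab('wrist',fn+'w')['frame'];d=grab('scene',fn+'s')
    u,v=map(int,w2px(d,(.5,.29,.03)));s=cv2.resize(d['frame'][v-75:v+75,u-100:u+100],(400,300),interpolation=2)
    d=grab('top',fn+'t');u,v=map(int,w2px(d,(.5,.27,.03)));t=cv2.resize(d['frame'][v-75:v+75,u-100:u+100],(400,300),interpolation=2)
    w=cv2.resize(w[:, :],(400,300));w2=cv2.resize(w,(400,300))
    z=np.zeros((600,800,3),np.uint8);z[:300,:400]=s;z[:300,400:]=t;z[300:,:400]=w2
    f=np.load(fn+'w.npz')['frame'];z[300:,400:]=cv2.resize(f[130:280,230:430],(400,300),interpolation=2)
    cv2.imwrite(f'pics/{fn}.png',z)
E
python3 -c "
from h import *
combo('a1')"
```

```text
clock: 8.7
position: [0.555, 0.2062, 0.125]
ee_rot: [0.137, 0.71, 0.679, 0.128]
contact_force: [0.5, -0.6, -4.0]
width: 0.0168
```

View pics/a1.png

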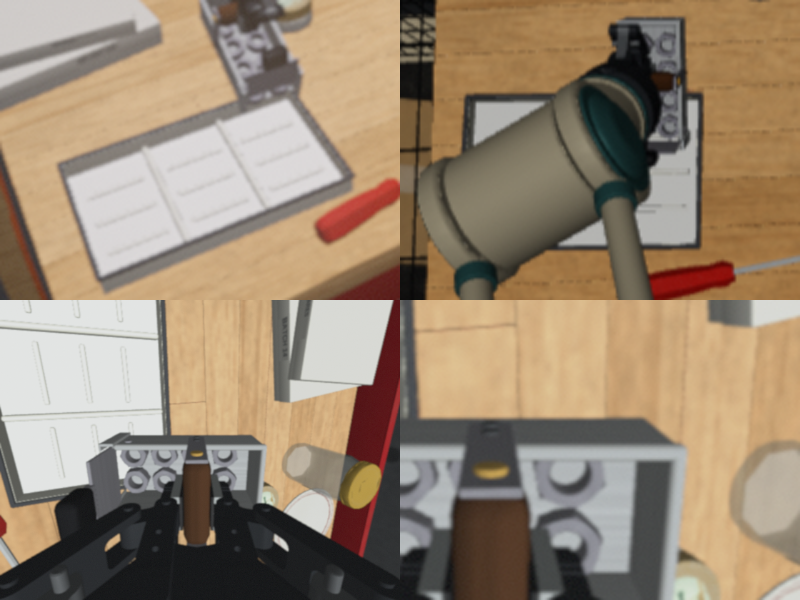

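```bash
cat >> h.py <<'E'
def check(fn,ref=None):
    w=grab('wrist',fn+'w');d=grab('scene',fn+'s')
    K=d["intrinsics"];T=d["world_from_camera"];v,u=np.mgrid[0:420,0:560];Z=d["range_z"]
    W=np.stack([(u-K[0,2])/K[0,0]*Z,-(v-K[1,2])/K[1,1]*Z,-Z],-1)@T[:3,:3].T+T[:3,3]
    a=np.radians(TY);r=W[...,:2]-TC;x=r[...,0]*np.cos(a)+r[...,1]*np.sin(a);y=-r[...,0]*np.sin(a)+r[...,1]*np.cos(a)
    m=(abs(x)<.074)&(abs(y)<.118)&(W[...,2]>.0095)&(W[...,2]<.035)&(Z>0)&(abs(abs(y)-.0405)>.0)
    n,l,st,c=cv2.connectedComponentsWithStats(m.astype(np.uint8),connectivity=4)
    for i in range(1,n):
        if st[i,4]>8:print("blob",st[i,4],"tray",x[l==i].mean().round(3),y[l==i].mean().round(3),W[l==i][:,2].mean().round(3))
    if ref:
        D=cv2.absdiff(w["frame"],np.load(ref+"w.npz")["frame"]).mean(2)[195:265,150:370];print("wrist diff cols",D.reshape(70,22,10).mean((0,2)).round(0).astype(int))
E
python3 -c "
from h import *
check('b0','a1')
for t in (26,28,30,33,36): mouthplan(.035,-.083,.055,t)"
```

```text
blob 9 tray 0.05 0.043 0.01
wrist diff cols [1 2 2 2 1 1 1 1 1 1 1 1 1 1 1 1 1 1 1 1 1 1]
mouth [0.515 0.209 0.055] tcp [0.553 0.208 0.129]
row [0.0004, -0.0042, -0.0044, -4.23, 0.1, 0.07] | 0.006 4.2
mouth [0.515 0.209 0.055] tcp [0.55  0.208 0.13 ]
row [0.0004, -0.0061, -0.0066, -6.23, 0.1, 0.07] | 0.009 6.2
mouth [0.515 0.209 0.055] tcp [0.547 0.208 0.131]
row [0.0004, -0.0081, -0.0086, -8.23, 0.1, 0.08] | 0.012 8.2
mouth [0.515 0.209 0.055] tcp [0.543 0.208 0.133]
row [0.0004, -0.0113, -0.0116, -11.23, 0.1, 0.08] | 0.016 11.2
mouth [0.515 0.209 0.055] tcp [0.539 0.208 0.134]
row [0.0004, -0.0146, -0.0144, -14.23, 0.09, 0.08] | 0.02 14.2
```

```bash
python3 -m crank '[[0,-0.003,-0.003,-3,0,0],[0,-0.005,-0.0055,-5,0,0],[0,-0.005,-0.0055,-5,0,0]]'; python3 -c "
from h import *
check('b1','a1')"
```

```text
clock: 9.32
position: [0.5507, 0.2071, 0.1287]
ee_rot: [0.168, 0.704, 0.672, 0.158]
contact_force: [0.4, 1.0, -3.1]
width: 0.0165
blob 24 tray 0.021 -0.096 0.033
blob 38 tray 0.021 -0.071 0.03
wrist diff cols [ 9 33 42 30 42 29 35 27 30 20 16  2  2  3 15 17 30 35  7  4  2  5]
```

```bash
python3 -m crank '[[0,0.009,0.007,10,0,0],[0,0.014,0.010,15,0,0],[0,0.014,0.010,15,0,0]]'; python3 -c "
from h import *
check('b2','a1');mouthplan(.035,-.083,.055,12)"
```

```text
clock: 9.8
position: [0.5731, 0.2066, 0.1278]
ee_rot: [0.076, 0.72, 0.686, 0.072]
contact_force: [0.2, 0.2, -4.0]
width: 0.0168
blob 74 tray 0.007 -0.094 0.014
blob 81 tray 0.006 -0.068 0.014
wrist diff cols [13 25 25 22 21 23 21 34 19 25 14  3  1  2 14 21 28 34  3  2  1  6]
mouth [0.515 0.209 0.055] tcp [0.569 0.207 0.117]
row [0.0006, -0.0013, 0.009, -0.25, 0.13, 0.02] | 0.009 0.3
```

```bash
python3 -c "
from h import *
mouthplan(.035,0,.06,12)"
```

```text
mouth [0.519 0.292 0.06 ] tcp [0.573 0.29  0.122]
row [0.0836, -0.0003, 0.0039, -0.25, 0.13, 0.02] | 0.084 0.3
```

```bash
python3 -m crank '[[0.01,0,0,0,0,0],[0.03,0,0.001,0,0,0],[0.055,0,0.002,0,0,0],[0.075,0,0.003,0,0,0],[0.083,0,0.004,0,0,0],[0.083,0,0.004,0,0,0]]'; python3 -c "
from h import *
combo('a2')
for t in (24,26,28): mouthplan(.035,0,.058,t)"
```

```text
clock: 10.65
position: [0.5729, 0.2896, 0.1219]
ee_rot: [0.075, 0.719, 0.687, 0.069]
contact_force: [-0.6, -0.3, -4.1]
width: 0.0167
mouth [0.519 0.292 0.058] tcp [0.559 0.29  0.13 ]
row [0.0013, -0.0123, -0.0108, -12.27, 0.18, 0.02] | 0.016 12.3
mouth [0.519 0.292 0.058] tcp [0.556 0.291 0.132]
row [0.0013, -0.0145, -0.0127, -14.27, 0.18, 0.02] | 0.019 14.3
mouth [0.519 0.292 0.058] tcp [0.554 0.291 0.133]
row [0.0013, -0.0168, -0.0144, -16.27, 0.18, 0.03] | 0.022 16.3
```

View pics/a2.png

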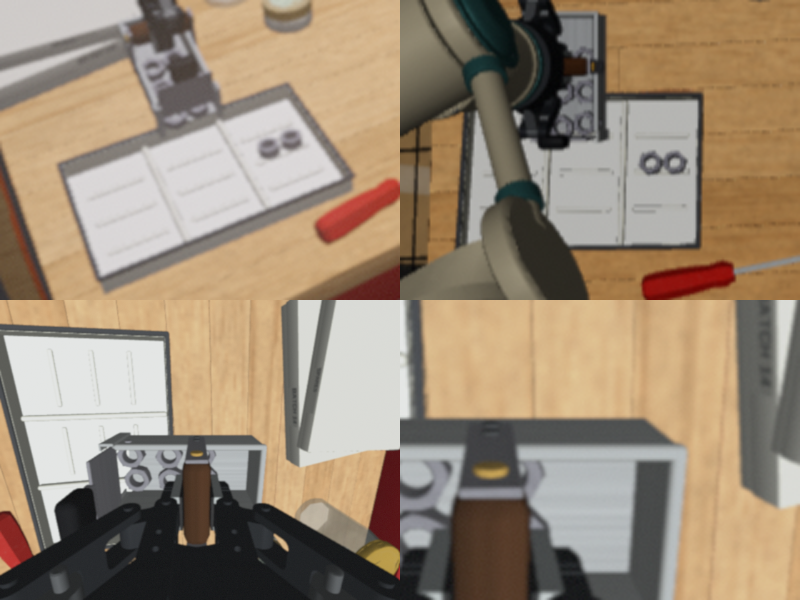

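```bash
python3 -m crank '[[0.001,-0.0095,-0.009,-10,0,0],[0.001,-0.0155,-0.0135,-15,0,0],[0.001,-0.0155,-0.0135,-15,0,0],[0.001,-0.01,-0.009,-10,0,0],[0,0,0,0,0,0],[0,0,0,0,0,0]]'; python3 -c "
from h import *
check('b3','a2w'[:2])"
```

```text
clock: 11.55
position: [0.5802, 0.2885, 0.1238]
ee_rot: [0.076, 0.721, 0.685, 0.072]
contact_force: [-0.8, -0.2, -2.4]
width: 0.0168
blob 77 tray 0.007 -0.094 0.014
blob 84 tray 0.006 -0.068 0.014
blob 162 tray 0.023 0.021 0.017
blob 85 tray 0.007 -0.025 0.019
blob 89 tray -0.008 0.002 0.015
wrist diff cols [ 1 11 41 45 37 34 28 27 30 22 10  1  1  1 16  5  1  1  1  1  1  2]
```

```bash
python3 -c "
from h import *
combo('a3')
mouthplan(.035,.083,.062,10)"
```

```text
mouth [0.523 0.375 0.062] tcp [0.579 0.373 0.122]
row [0.0847, 0.003, -0.0002, 1.68, 0.2, 0.02] | 0.085 1.7
```

View pics/a3.png

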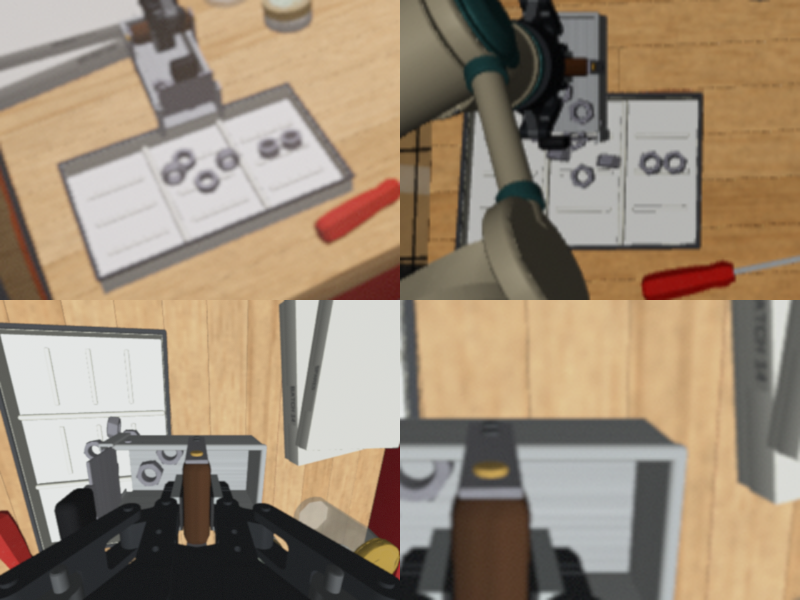

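```bash
python3 -m crank '[[0.01,0,0,0,0,0],[0.03,0.001,0,0.5,0,0],[0.055,0.002,0,1,0,0],[0.075,0.003,0,1.5,0,0],[0.0845,0.003,0,1.7,0,0],[0.0845,0.003,0,1.7,0,0]]'; python3 -c "
from h import *
for t in (20,28,33): mouthplan(.035,.083,.058,t)"
```

```text
clock: 12.55
position: [0.579, 0.3732, 0.1218]
ee_rot: [0.064, 0.72, 0.688, 0.058]
contact_force: [-0.1, 0.2, -3.7]
width: 0.0166
mouth [0.523 0.375 0.058] tcp [0.568 0.373 0.127]
row [-0.0006, -0.01, -0.0073, -10.04, 0.21, 0.11] | 0.012 10.0
mouth [0.523 0.375 0.058] tcp [0.558 0.374 0.133]
row [-0.0006, -0.019, -0.0145, -18.04, 0.2, 0.13] | 0.024 18.0
mouth [0.523 0.375 0.058] tcp [0.551 0.374 0.136]
row [-0.0006, -0.025, -0.0184, -23.04, 0.2, 0.14] | 0.031 23.0
```

```bash
python3 -m crank '[[0,-0.006,-0.004,-6,0,0],[0,-0.012,-0.009,-12,0,0],[0,-0.017,-0.013,-16,0,0],[0,-0.019,-0.0145,-18,0,0],[0,-0.019,-0.0145,-18,0,0],[0,-0.019,-0.0145,-18,0,0],[0,-0.019,-0.0145,-18,0,0],[0,-0.022,-0.0165,-20.5,0,0],[0,-0.025,-0.0185,-23,0,0],[0,-0.025,-0.0185,-23,0,0]]'; python3 -c "
from h import *
check('b4','b3')"
```

```text
clock: 13.8
position: [0.5507, 0.3743, 0.1351]
ee_rot: [0.206, 0.693, 0.663, 0.194]
contact_force: [-0.4, 0.7, -2.4]
width: 0.0167
blob 78 tray 0.007 -0.094 0.014
blob 80 tray 0.006 -0.069 0.014
blob 155 tray 0.023 0.021 0.018
blob 85 tray 0.007 -0.025 0.02
blob 88 tray -0.007 0.002 0.014
blob 59 tray 0.015 0.098 0.028
blob 95 tray 0.007 0.08 0.014
wrist diff cols [30 36 34 16 17 35 33 33 18 15  9  4  2  4  5  4  4  5  5  3  2 16]
```

```bash
python3 -c "
from h import *
check('b5');mouthplan(.04,.083,.10,0)"
```

```text
blob 79 tray 0.007 -0.094 0.014
blob 81 tray 0.006 -0.068 0.014
blob 158 tray 0.023 0.021 0.018
blob 91 tray 0.008 -0.025 0.019
blob 88 tray -0.008 0.002 0.014
blob 96 tray 0.007 0.079 0.014
blob 73 tray 0.013 0.108 0.022
blob 12 tray -0.057 -0.039 0.01
mouth [0.528 0.375 0.1  ] tcp [0.594 0.372 0.15 ]
row [-0.0009, 0.0424, 0.0114, 32.98, 0.17, 0.08] | 0.044 33.0
```

```bash
python3 -m crank '[[0,0.005,0.001,4,0,0],[0,0.015,0.004,11,0,0],[0,0.025,0.007,19,0,0],[0,0.034,0.009,26,0,0],[0,0.041,0.011,32,0,0],[0,0.0425,0.0115,33,0,0],[0,0.0425,0.0115,33,0,0]]'; python3 -c "
from h import *
check('b6');plan(.52,.06,.145,0)"
```

```text
clock: 14.88
position: [0.5939, 0.3725, 0.149]
ee_rot: [0.001, 0.724, 0.69, -0.002]
contact_force: [-0.8, -0.4, -1.6]
width: 0.0167
blob 80 tray 0.007 -0.094 0.014
blob 84 tray 0.006 -0.068 0.014
blob 160 tray 0.024 0.021 0.017
blob 89 tray 0.007 -0.025 0.019
blob 88 tray -0.008 0.002 0.014
blob 95 tray 0.007 0.08 0.014
blob 78 tray 0.013 0.108 0.022
row [-0.3159, -0.0581, 0.0056, -0.05, 0.22, -2.63] | 0.321 2.6
```

```bash
python3 -m crank '[[-0.01,-0.002,0,0,0,0],[-0.035,-0.006,0,0,0,0],[-0.07,-0.012,0,0,0,0],[-0.11,-0.02,0,0,0,0],[-0.15,-0.027,0,0,0,-1],[-0.19,-0.035,0.002,0,0,-1],[-0.23,-0.042,0.003,0,0,-2],[-0.27,-0.05,0.004,0,0,-2],[-0.3,-0.055,0.005,0,0,-2.6],[-0.314,-0.058,0.0055,0,0.2,-2.6],[-0.316,-0.058,0.0055,0,0.2,-2.6],[-0.316,-0.058,0.0055,0,0.2,-2.6]]' && python3 -m crank '[[0,0,0.03,0,0,0],[0,0,0.06,0,0,0],[0,0,0.078,0,0,0],[0,0,0.086,0,0,0],[0,0,0.09,0,0,0],[0,0,0.0915,0,0,0],[0,0,0.0915,0,0,0]]'
```

```text
clock: 16.48
position: [0.5204, 0.0606, 0.1453]
ee_rot: [-0.0, 0.707, 0.707, 0.0]
contact_force: [-0.4, -0.6, -2.0]
width: 0.0163
clock: 17.35
position: [0.5208, 0.0607, 0.0543]
ee_rot: [0.0, 0.707, 0.707, 0.0]
contact_force: [-0.5, 0.7, -1.4]
width: 0.0166
```

```bash
python3 -m crank '[[0,0,0.001,0,0,0],[0,0,0.002,0,0,0],[0,0,0.0025,0,0,0],[0,0,0.0025,0,0,0]]'
```

```text
clock: 17.85
position: [0.5214, 0.0607, 0.0526]
ee_rot: [0.001, 0.707, 0.707, 0.001]
contact_force: [-1.0, -0.6, 5.4]
width: 0.0164
```

In contact with the bench. Release, retract up, and check.

```bash
python3 -m crank '[[0,0,0,0,0,0],[0,0,0,0,0,0],[0,0,0,0,0,0],[0,0,-0.01,0,0,0],[0,0,-0.04,0,0,0],[0,0,-0.09,0,0,0],[0,0,-0.14,0,0,0],[0,0,-0.17,0,0,0],[-0.04,-0.04,-0.17,0,0,0],[-0.08,-0.08,-0.17,0,0,0],[-0.12,-0.12,-0.17,0,0,0],[-0.15,-0.15,-0.17,0,0,0],[-0.15,-0.15,-0.17,0,0,0]]' 0.5; python3 -c "
from h import *
check('b7');combo('a4')
d=np.load('a4t.npz');K=d['intrinsics'];T=d['world_from_camera'];v,u=np.mgrid[0:420,0:560];Z=d['range_z']
W=np.stack([(u-K[0,2])/K[0,0]*Z,-(v-K[1,2])/K[1,1]*Z,-Z],-1)@T[:3,:3].T+T[:3,3]
for lo,hi in((.033,.05),(.07,.09),(.09,.11)):
    q=W[(abs(W[...,0]-.51)<.1)&(abs(W[...,1]-.06)<.09)&(W[...,2]>lo)&(W[...,2]<hi)];print(len(q),q.mean(0).round(3) if len(q) else '')"
```

```text
clock: 19.48
position: [0.3692, -0.0906, 0.2229]
ee_rot: [0.001, 0.709, 0.706, 0.001]
contact_force: [-0.1, 0.2, 0.6]
width: 0.0427
blob 79 tray 0.007 -0.094 0.014
blob 81 tray 0.006 -0.068 0.014
blob 155 tray 0.024 0.021 0.017
blob 84 tray 0.008 -0.025 0.019
blob 88 tray -0.008 0.002 0.015
blob 95 tray 0.007 0.08 0.014
blob 78 tray 0.013 0.109 0.021
335 [0.519 0.059 0.042]
297 [0.518 0.06  0.08 ]
87 [0.45  0.059 0.098]
```

View pics/a4.png

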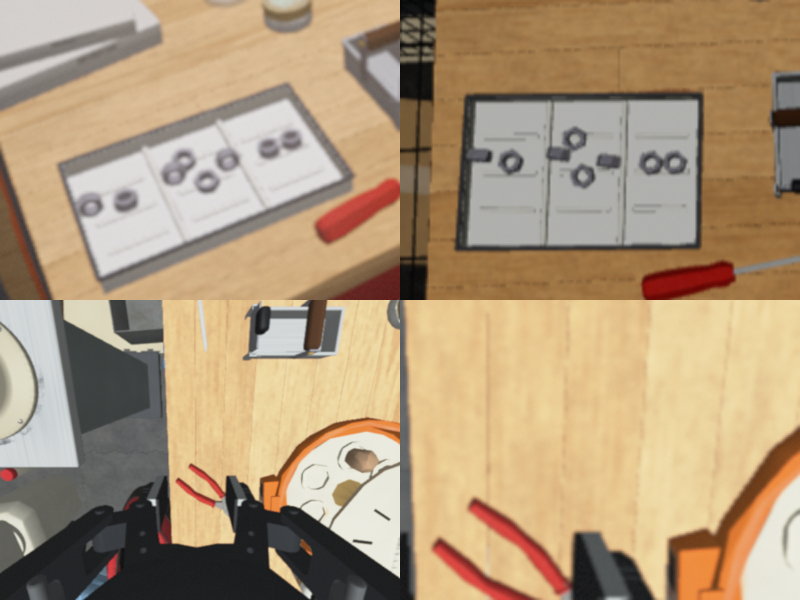

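```bash
python3 -c "
from rig import job
print(job.sign_off())"
```

```text
the job is handed in; nothing more can be done
None
```

I pulled the gate up about 23 mm with the scoop standing on the bench. I then carried the scoop by its handle and tipped it over the three bays in turn, from the bay nearest the scoop to the farthest. Finally I stood the empty scoop on the bench beside the tray, let go and backed off. The job was handed in at about 20 s on the clock; the sign-off gives no verdict.

- **Nuts:** the last pictures show all eight in the tray, 2 / 4 / 2 across the bays. They did not move over the last few seconds. The nut nearest the outer wall is at about y = 0.107 m, inside the 0.121 m limit. Three nuts (one by that wall, two in the middle bay) stand on edge.
- **Scoop:** it stands free, empty and level. Its wall tops, handle and raised tab measured 42, 80 and 98 mm high, as they should for a scoop flat on the bench.
- **Bystanders:** I measured none of them again after the start, and none looked shifted in the final view.
- **Checks that did not agree:** the wrist force readings were too noisy to count nuts by weight, so I counted them from the pictures. No force suggesting a knock on the tray appeared in the readings at the end of each move; I did not monitor it in between.

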